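# Comb the pencils into the grooved tray

### The job

Take the rake from its stand and comb the grooved tray with it, away from you: set its runners on the side rails at the front end and draw it to the back end with the runners pressed on the rails all the way, lightly (a few newtons, never hard), so that all three pencils drop fully into grooves. Move the pencils only with the rake, never with the gripper, then hang the rake back on its stand as it was, and leave the other things alone.

Things in the scene. Friction and masses are not known exactly. Their poses are not given: they have to be found in the camera images.
- tray: Fixed wooden tray, 170 (x) x 172 (y) x 23 mm. Origin: centre of its underside, on the table. +x points to its back end (away from the robot). Two darker side rails, 14 mm wide, centred at y = -79 and +79 mm, run along x over the whole length; their smooth tops are 23 mm above the origin. The grooves lie between them, across the tray
- tray_grooves (a point): Centre of the tray's grooved part, at ridge height, 15 mm above the tray's origin. Six grooves run along the tray's y, 10 mm wide, 9 mm deep (floor at z = 6 mm), at x = -40, -24, -8, 8, 24, 40 mm, round-topped ridges between them. A pencil lying down in a groove is wholly below the ridges. Flat aprons at ridge height at both ends, |x| from 51 to 85 mm
- tray_front (a point): Start of the stroke: on the tray's centre line at x = -70 mm, at the height of the rails' tops (23 mm); the rake's axis goes above it, rake y along tray y
- tray_back (a point): End of the stroke, beyond the last groove: on the tray's centre line at x = +56 mm, at the height of the rails' tops (23 mm)
- stand: Fixed dark wooden stand of the rake. Origin: centre of its underside, on the table. Two posts at x = -34 and +34 mm (14 x 34 mm, tops at z = 70 mm), low lips outside them (inner faces at x = -47 and +47 mm, tops at z = 78 mm). The rake's collar bar lies on the posts between the lips; its head hangs freely in the 54 mm gap between the posts
- rake: The rake, 0.23 kg, hanging upright on the stand: origin 70 mm above the stand's, same yaw. Origin: centre of the underside of its black collar bar (86 mm along x, 22 along y, 12 high). Wooden handle above, 30 (x) x 24 (y) mm, up to z = 96 mm; blue head bar below, 168 mm along y, 12 along x
- rake_foot (a point): NOMINAL height of the undersides of the runners, on the rake's axis 40 mm below its origin. The head is clamped up to 5 mm higher or lower than this, differently each run and not measured: feel for it (it stays put in use). The head springs up by at most 9 mm, 4 N per mm. On the rails 1 N is the least that counts as pressed; over 14 N is hard; 5 N is good
- rake_grip (a point): Where to grip the handle: on the rake's axis, 64 mm above its origin; close the fingers along the rake's y (24 mm). Below: the head carries a black runner at each end (y = -78.5 and +78.5 mm, 44 mm along x, 11 wide) and eleven steel tines between, 5 mm thick, 12.2 mm pitch, 6 mm longer than the runners: they pass 2 mm above the ridges when the runners are on the rails
- pencil_1: Orange wooden pencil, 116 mm long along its y axis, 7 mm thick; it lies askew on the ridges of the tray at the start. Origin on its surface under the middle; it may roll
- pencil_2: Orange wooden pencil, 110 mm long along its y axis, 7 mm thick; askew on the ridges. Origin on its surface under the middle
- pencil_3: Orange wooden pencil, 134 mm long along its y axis, 7 mm thick; askew on the ridges. Origin on its surface under the middle
- pencil_1_mid (a point): Point on the axis of pencil_1, at the middle of its length
- pencil_2_mid (a point): Point on the axis of pencil_2, at the middle of its length
- pencil_3_mid (a point): Point on the axis of pencil_3, at the middle of its length
- thread_cone: Bystander: cone of gold thread, 62 mm across, 150 mm tall, standing; origin at the centre of its underside
- yellow_roll: Bystander: small roll of yellow tape lying flat, 41 mm across, 15 mm high; origin at the centre of its underside

How it is judged (in metres and radians):
On the way, in this order (a step that is already met when the one before it is completed fails the run):
1. the rake's runners are pressed on the tray's rails at the front end, before the grooves (contact force between rake and tray above 1 N and x of rake in the frame of tray below -0.05 m and contact force between the fingers and rake above 1 N), for 0.1 s.
2. the rake, still pressed on the rails, is at the middle of the tray (contact force between rake and tray above 1 N and x of rake in the frame of tray between -0.02 and 0.02 m), for 0.1 s.
3. the rake, still pressed on the rails, has come to the back end, beyond the last groove (contact force between rake and tray above 1 N and x of rake in the frame of tray above 0.045 m), for 0.1 s.
At the end, for the whole second after the job is handed in: Each pencil is at rest fully down in a groove (axis under 13 mm above the tray's underside, within 0.08 rad of the groove, its middle within 40 mm of the tray's centre line); the rake hangs at rest on its stand, within 6 mm of its place, upright within 0.1 rad, height within 4 mm (z of each of pencil_1_mid, pencil_2_mid, pencil_3_mid in the frame of tray below 0.013 m and x of pencil_1_mid in the frame of tray between -0.048 and 0.048 m and y of pencil_1_mid in the frame of tray between -0.04 and 0.04 m and angle between the y axis of each of pencil_1, pencil_2, pencil_3 and the y axis of tray, either way round below 0.08 rad and linear speed of each of pencil_1, pencil_2, pencil_3, rake below 0.02 m/s and x of pencil_2_mid in the frame of tray between -0.048 and 0.048 m and y of pencil_2_mid in the frame of tray between -0.04 and 0.04 m and x of pencil_3_mid in the frame of tray between -0.048 and 0.048 m and y of pencil_3_mid in the frame of tray between -0.04 and 0.04 m and horizontal distance between rake and stand below 0.006 m and angle between rake's own z axis and vertical below 0.1 rad and z of rake in the frame of stand between 0.066 and 0.074 m); the robot touches nothing.
It fails at once if the rake is pressed hard on the tray (more than 14 N) (contact force between rake and tray above 14 N).
It fails at once if the gripper touches a pencil (contact force between any of the fingers, the arm and pencil_1 above 0.2 N or contact force between any of the fingers, the arm and pencil_2 above 0.2 N or contact force between any of the fingers, the arm and pencil_3 above 0.2 N).
It fails at once if a bystander is moved by more than 15 mm (distance of any of thread_cone, yellow_roll from where it was at the start of the episode above 0.015 m).
It also fails if it takes over 61 s, if anything falls off the work surface, if the arm or the gripper's body presses on something with over 40 N, if the wrist force passes 120 N, or if a joint passes its speed limit or range.

### The arm

A 7-joint arm with a two-finger parallel gripper is mounted at the origin on a cart in front of the work surface, level with it; the furniture and walls round the work are solid. World frame = base frame: x ahead of the robot, y to its left, z up, the work surface at z = 0. Lengths are in mm, angles in rad, forces in N, time in s.
With the tool pointing down it reaches from about 350 to 900 mm from the base axis. Payload 19.9 kg.
Tool frame: the origin (TCP) lies on the centre line of the jaws, within the pads' length; the fingertips stand 11 mm ahead of it and the grasp point (between the pads) lies 8 mm behind it; z points along the fingers, y is the line along which they close (so a half turn about z gives the same grasp; the last joint's range is limited). The gripper opens to 94 mm and grips with 3 to 60 N. Pads are 16 mm wide; open, the fingers measure 119 mm over their backs; the gripper's body (75 mm by 177 mm) begins 78 mm behind the grasp point.
Start: joints at [-1.256, 0.417, -0.01, 1.614, 0.005, 1.111, -0.053], TCP at [218.287, 585.62, 216.425] pointing down, gripper open.
Joint ranges: [-2.81, 2.81], [-0.39, 2.02], [-1.27, 1.25], [0.06, 2.57], [-1.19, 4.33], [0.19, 2], [-2.82, 2.82]. Speed limits (rad/s): [1.89, 1.89, 2.39, 2.39, 3.01, 3.01, 3.01].

### API

Orientations are given as [roll, pitch, yaw] about the fixed x, y, z axes, in that order (R = Rz(yaw) Ry(pitch) Rx(roll)).
In Python, from station import get_obs, read_camera, sign_off gives the robot as it stands.
- The arm moves only by the shell command python3 -m crank FILE [FORCE], which reads ROWS from the file FILE. ROWS is 1 to 20 rows, parted by semicolons, with the numbers parted by spaces; each row has 5 numbers: dx, dy, dz in shares of the most that a row can go, 1 being 62.5 mm, then a turn about the tool's z in normalised numbers (1 is 2 pi rad), then the opening from 0.0 (shut) to 1.0 (fully open); each row shifts and turns the commanded pose from where the row before left it, along the tool's axes as they then stand; what a row does not reach is not made up. A row lasts 1/8 s, in which the tool goes at most 62.5 mm and 0.188 rad, less where a joint would pass 70% of its speed; a pose out of reach is approached as far as the arm can. The fingers move at their own pace and stop on an object; FORCE is the grip in N (left out, the last holds). Time passes only in rows, so rows that do not move let the fingers close. It prints the time, the measured TCP pose, the force, the opening and the grip force at its end. Input that does not fit is refused with a message, and nothing moves.
- get_obs(): the state, without advancing time (a new reading comes with each control period).
- read_camera(name): name is "scene" or "top" or "wrist"; returns a dict with "pixels" (400x640x3 uint8, red, green, blue), "K" (3x3 intrinsics, pixels), "eye" and "rotation" of the camera in the world. Camera axes: x right, y down, z forward; pixel columns grow to the right and rows downward; lengths in mm; the calibration is good to about 2 mm. A picture is of the moment at which its call begins. There is no depth.
- sign_off(): hands the job in; it is judged then, once.
The state is a dict: "clock": time; "joint_pos": joint angles; "qvel": joint speeds; "tau": joint torques, N m; "tool_pos": TCP position; "eef_rot": TCP orientation; "contact_force": force on the tool from outside, world axes, zero at the start; "moment": the same for the moment, N m; "grip_width": opening from 0.0 (shut) to 1.0 (fully open); "grasp_force": force on a finger pad.
Only numpy, scipy, OpenCV 4.12 (cv2) and the standard library are available. Lean on these libraries where they do the work, as an engineer would, in place of code of your own. Each camera call takes 0.05 s, during which the arm holds its last target. There are 200 camera calls.

## Working session

There is one attempt and no reset: what is moved stays moved. The work goes in short steps, Python scripts to look and compute and a shell command to move; the robot and the scene stay as the last step left them, time stands still between calls to the robot, and variables do not carry over. Pictures are saved under pics/ and viewed, at most 13 in all, crops included, and the job is handed in when it is done.

```bash
mkdir -p pics; ls; cat > h.py <<'E'
import numpy as np, cv2
from station import get_obs, read_camera
def snap(n,f):
    c=read_camera(n); cv2.imwrite('pics/'+f+'.png',c['pixels'][:,:,::-1]); np.savez('pics/'+f+'.npz',**{k:np.array(v) for k,v in c.items() if k in('pixels','K','eye','rotation')}); return c
def load(f): return np.load('pics/'+f+'.npz')
def ray(c,uv):
    d=np.array(c['rotation'])@np.linalg.inv(c['K'])@np.array([uv[0],uv[1],1.]); return np.array(c['eye']),d/np.linalg.norm(d)
def plane(c,uv,z):
    e,d=ray(c,uv); return e+d*(z-e[2])/d[2]
def proj(c,p):
    q=np.array(c['K'])@(np.array(c['rotation']).T@(np.array(p)-c['eye'])); return q[:2]/q[2]
def tri(c1,u1,c2,u2):
    e,d=ray(c1,u1); f,g=ray(c2,u2)
    t=np.linalg.lstsq(np.stack([d,-g],1),f-e,rcond=None)[0]
    a,b=e+t[0]*d,f+t[1]*g; return (a+b)/2,np.linalg.norm(a-b)
E
python3 - <<'E'
from h import *
for n in('scene','top'):
    c=snap(n,n+'0'); print(n,c['eye'],np.array(c['rotation']).round(2).tolist(),c['K'][0][0])
o=get_obs(); print(o)
E
```

```text
pics
scene [ 161.50206611 -336.22317953  718.97825004] [-2.36, 0.0, -0.71] 392.3929389340199
top [440.16348848 141.99125049 988.97903203] [-3.05, 0.01, -1.57] 405.79036854244254
{'clock': 0.1, 'joint_pos': array([-1.25549441,  0.41790854, -0.01027583,  1.61407931,  0.00469176,
        1.11072309, -0.05297634]), 'qvel': array([-8.37935384e-05, -1.41869580e-03,  6.63262017e-05,  4.69872768e-04,
       -1.46762096e-03, -1.13840779e-03,  1.27730904e-03]), 'tau': array([ 2.86200433e-03, -8.52593064e+01,  6.41069524e-01, -4.26692498e+01,
       -4.87990596e-02,  1.63997943e-02, -1.05966555e-05]), 'tool_pos': array([218.21053808, 585.32949116, 215.90612661]), 'eef_rot': array([-3.14050146e+00,  8.91449863e-05,  2.78479379e+00]), 'contact_force': array([-0.11695619, -0.09299355,  0.17707073]), 'moment': array([-0.01766252, -0.06200833,  0.03544745]), 'grasp_force': 0.0, 'grip_width': 1.0017236535572143}
```

```bash
cat >> h.py <<'E'
from scipy.spatial.transform import Rotation as Rn
def _R(c): 
    return Rn.from_euler('xyz',np.array(c['rotation'])).as_matrix()
def ray(c,uv):
    d=_R(c)@np.linalg.inv(np.array(c['K']))@np.array([uv[0],uv[1],1.]); return np.array(c['eye']),d/np.linalg.norm(d)
def proj(c,p):
    q=np.array(c['K'])@(_R(c).T@(np.array(p)-c['eye'])); return q[:2]/q[2]
E
python3 -c "
from h import *
for f in('scene0','top0'): print(proj(load(f),[218.2,585.3,216]),proj(load(f),[450,100,0]))"
```

```text
[ 65.26185307 118.31031969] [286.07415042 254.79019129]
[ 86.41792093 362.76271623] [342.9257958  237.24779667]
```

View pics/scene0.png

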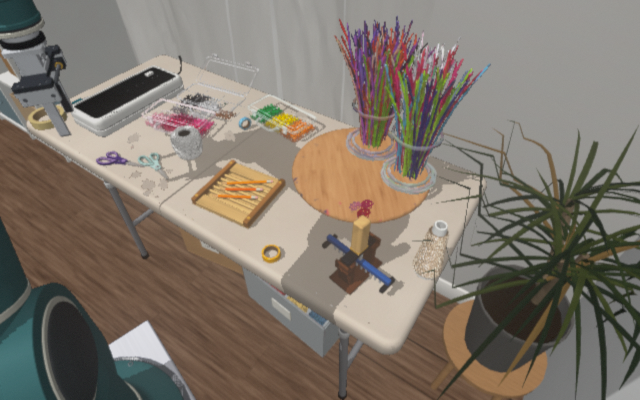

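View pics/top0.png

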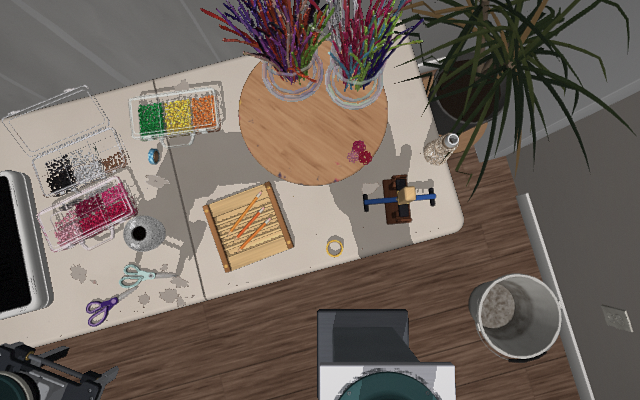

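The scene view shows the tray at about (238,192) and the rake on its stand at (360,255). In the top view, the tray is at (248,227), the rake handle top at (407,195), the blue head from (366,203) to (433,196), and the roll at (335,246). The cone is at (440,148). Next I'll view enlarged crops.

```bash
python3 - <<'E'
from h import *
t=cv2.imread('pics/top0.png'); s=cv2.imread('pics/scene0.png')
f=lambda im,x,y,w,h:cv2.resize(im[y:y+h,x:x+w],(400,300),interpolation=cv2.INTER_CUBIC)
cv2.imwrite('pics/crops.png',np.vstack([np.hstack([f(t,190,175,120,100 if 0 else 90+10),f(t,355,160,100,75)]),np.hstack([f(s,180,150,120,90),f(s,310,200,120,90)])]))
E
```

```text
(no output)
```

View pics/crops.png

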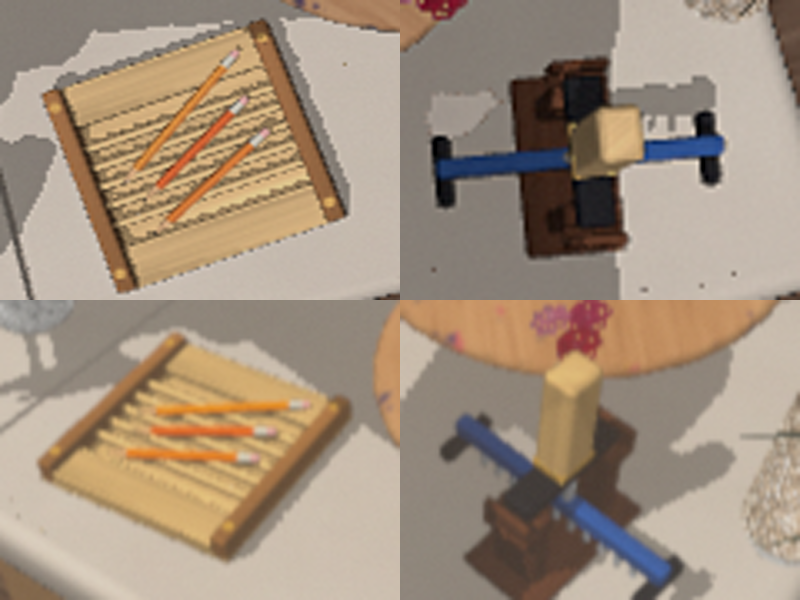

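The crops show the tray's rails clearly, with pencils about 35–45° askew, and the rake's handle, blue bar and black collar. Next: colour masks.

```bash
cat >> h.py <<'E'
def blobs(c,lo,hi,roi,n=2):
    hsv=cv2.cvtColor(np.ascontiguousarray(c['pixels']),cv2.COLOR_RGB2HSV); m=cv2.inRange(hsv,lo,hi)
    z=np.zeros_like(m);x0,y0,x1,y1=roi;z[y0:y1,x0:x1]=m[y0:y1,x0:x1]
    cs=cv2.findContours(z,cv2.RETR_EXTERNAL,cv2.CHAIN_APPROX_NONE)[0]
    return sorted(cs,key=cv2.contourArea)[::-1][:n]
E
python3 - <<'E'
from h import *
t,s=load('top0'),load('scene0')
for c,pts in((t,[(206,212),(222,256),(245,265),(283,230),(405,197),(385,215),(420,197)]),(s,[(210,180),(265,205),(362,240),(355,260),(375,270)])):
    hsv=cv2.cvtColor(c['pixels'],cv2.COLOR_RGB2HSV); print([hsv[y,x].tolist() for x,y in pts])
for nm,c,r in(('t',t,(190,170,305,285)),('s',s,(180,150,300,240))):
    for b in blobs(c,(5,100,40),(14,190,150),r,3): 
        q=cv2.minAreaRect(b); print(nm,q,cv2.boxPoints(q).round(1).tolist())
for nm,c,r in(('t',t,(350,170,450,230)),('s',s,(310,200,430,300))):
    for b in blobs(c,(100,100,50),(125,255,255),r,3):
        q=cv2.minAreaRect(b);print('blue',nm,q,cv2.boxPoints(q).round(1).tolist())
    for b in blobs(c,(15,60,110),(28,170,255),r,2):
        q=cv2.minAreaRect(b);print('wood',nm,q,cv2.boundingRect(b),cv2.approxPolyDP(b,2,True)[:,0].tolist())
E
```

```text
[[17, 142, 189], [14, 139, 145], [17, 87, 193], [13, 140, 148], [18, 103, 168], [13, 27, 134], [109, 174, 142]]
[[13, 100, 176], [14, 114, 103], [18, 109, 138], [135, 23, 66], [110, 145, 158]]
t ((217.70724487304688, 237.65176391601562), (69.78904724121094, 6.319263458251953), 73.90918731689453) [[205.0, 205.0], [211.10000610351562, 203.1999969482422], [230.39999389648438, 270.29998779296875], [224.3000030517578, 272.1000061035156]]
t ((278.55322265625, 214.84988403320312), (69.63589477539062, 5.709531307220459), 69.71744537353516) [[263.79998779296875, 183.1999969482422], [269.20001220703125, 181.1999969482422], [293.29998779296875, 246.5], [287.8999938964844, 248.5]]
t ((279.61322021484375, 281.396240234375), (1.923047661781311, 21.840328216552734), 74.05460357666016) [[268.79998779296875, 283.5], [289.79998779296875, 277.5], [290.3999938964844, 279.29998779296875], [269.3999938964844, 285.29998779296875]]
s ((204.479248046875, 190.4773406982422), (4.300065994262695, 32.49620819091797), 47.48955535888672) [[191.0, 199.89999389648438], [215.0, 177.89999389648438], [217.8999938964843
[... 1792 characters left out ...]
69482422], [346.20001220703125, 251.0]]
blue s ((331.5000305175781, 238.00003051757812), (2.1213202476501465, 0.7071067094802856), 45.0) [[330.5, 237.5], [331.0, 237.0], [332.5, 238.5], [332.0, 239.0]]
wood s ((359.05419921875, 234.81808471679688), (19.828975677490234, 40.035648345947266), 10.885527610778809) (350, 215, 23, 41) [[362, 215], [355, 220], [352, 219], [350, 249], [358, 255], [367, 246], [372, 220]]
wood s ((331.44342041015625, 209.84165954589844), (20.314716339111328, 7.668468952178955), 70.34617614746094) (326, 200, 12, 20) [[326, 201], [326, 206], [329, 206], [332, 212], [331, 217], [335, 215], [336, 219], [335, 210], [333, 211], [328, 204], [332, 200], [329, 200], [328, 204]]
```

```bash
python3 - <<'E'
from h import *
t,s=load('top0'),load('scene0')
L,d1=tri(t,(364,202),s,(331,237.5)); R,d2=tri(t,(435,195.6),s,(389.3,282.5))
print('bar ends',L,d1,R,d2,np.linalg.norm(L-R),'mid',(L+R)/2,'yaw',np.arctan2(-(L-R)[0],(L-R)[1]))
# handle top: top view quad corners est. (404,188),(413,186),(415,199),(405,199) ; scene top face
H,d=tri(t,(409.3,193),s,(363.5,220)) ; print('handle top',H,d)
A=plane(t,(217.5,237.6),23);B=plane(t,(278.5,214.8),23)
print('tray',A,B,np.linalg.norm(A-B),(A+B)/2,'yaw',np.arctan2(-(A-B)[0],(A-B)[1]))
for p in [((208,204.1),(227.3,271.2)),((266.5,182.2),(290.6,247.5))]:
    a,b=plane(t,p[0],23),plane(t,p[1],23);print(a,b,np.linalg.norm(a-b),np.arctan2((a-b)[1],(a-b)[0]))
# tray two-view: scene rails ends (outer top corners)
for u,v in(((208,204.1),(233,251-0)),):pass
E
```

```text
bar ends [534.47743996  49.75273593  39.25103367] 6.041352439527527 [ 545.34801764 -113.57040595   45.38474552] 1.0062678349721883 163.79939118806382 mid [539.9127288  -31.90883501  42.31788959] yaw 0.06646068427943416
handle top [539.67042928 -30.65496548 164.40664586] 4.166455997293765
tray [449.9651427  398.81119795  23.        ] [503.66540187 254.22641447  23.        ] 154.23513688834376 [476.81527229 326.51880621  23.        ] yaw 0.3556197145526186
[529.96300272 423.31802547  23.        ] [371.00433655 373.98176151  23.        ] 166.43895124738586 0.3009447028157212
[582.30592382 283.66827833  23.        ] [426.01734603 225.00664476  23.        ] 166.93503766461595 0.35907028265749574
```

Units first: shifts go in shares of 62.5 mm and turns go in shares of 2 pi rad. So -32.9 mm is -0.5264, -16.2 mm is -0.2592, -0.171 rad is -0.0272.

```bash
echo '0 0 -0.336 -0.0272 1;0 0 -0.336 -0.0272 1;0 0 -0.336 -0.0272 1;0 0 -0.336 -0.0272 1;-0.2592 -0.5264 0 0 1;-0.2592 -0.5264 0 0 1;-0.2592 -0.5264 0 0 1;-0.2592 -0.5264 0 0 1;-0.2592 -0.5264 0 0 1;-0.2592 -0.5264 0 0 1;-0.2592 -0.5264 0 0 1;-0.2592 -0.5264 0 0 1;-0.2592 -0.5264 0 0 1;-0.2592 -0.5264 0 0 1;0 0 0 0 1' > next.json && python3 -m crank next.json
python3 - <<'E'
from h import *
c=snap('wrist','w1'); print(c['eye'],c['rotation'],c['K']); o=get_obs(); print(o['tool_pos'],o['eef_rot'],o['joint_pos'])
for p in [(477,326,23)]: print(proj(c,p))
E
```

```text
clock: 1.98
tool_pos: [479.1, 323.7, 300.1]
eef_rot: [-3.14, -0.0, -2.819]
contact_force: [-1.1, 0.3, -0.1]
grip_width: 1.003
grasp_force: 0.0
[408.05627382 299.83828574 468.05879821] [2.87742206e+00 1.33590254e-04 1.89371269e+00] [[339.30422593   0.         322.79700077]
 [  0.         339.30422593 195.50831882]
 [  0.           0.           1.        ]]
[477.8458011  325.36357887 300.10700564] [-3.14121880e+00 -5.96836392e-04 -2.81628848e+00] [-0.69313629  0.26655258  0.05176844  1.63094477 -0.01420874  1.24515021
  1.25746285]
[325.05784335 161.42927442]
```

View pics/w1.png

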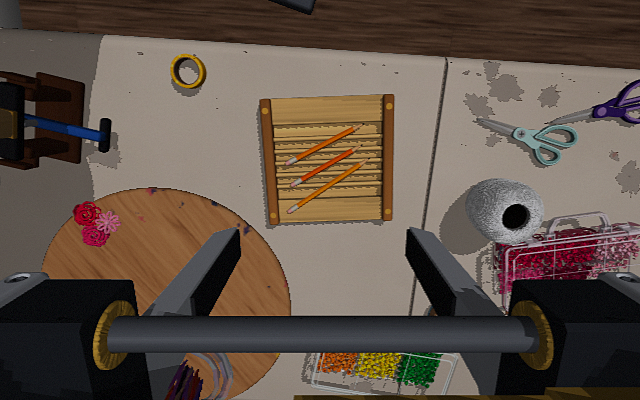

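The tray lies at about (327,160) in the wrist view, with rails at u≈267 and u≈388, and pencils between. The rake's bar end is at left (104,134).

```bash
python3 - <<'E'
from h import *
c=load('w1');t=load('top0')
hsv=cv2.cvtColor(c['pixels'],cv2.COLOR_RGB2HSV);print(hsv[160,262:280].tolist(),hsv[160,380:396].tolist())
pts=[]
for b in blobs(c,(3,80,40),(14,200,170),(245,80,405,235),2):
    q=cv2.minAreaRect(b);print(q); pts.append(cv2.boxPoints(q))
P=np.vstack(pts); hull=cv2.minAreaRect(P); 
W=np.array([plane(c,p,23)[:2] for p in P]).astype(np.float32); r=cv2.minAreaRect(W); print('world rect',r)
E
```

```text
[[16, 39, 97], [20, 26, 88], [12, 137, 80], [14, 201, 99], [14, 190, 113], [13, 190, 117], [14, 185, 116], [14, 186, 115], [14, 186, 118], [13, 183, 121], [13, 185, 113], [13, 186, 104], [13, 192, 57], [11, 193, 33], [16, 139, 112], [18, 136, 124], [18, 140, 120], [17, 137, 119]] [[17, 140, 131], [17, 140, 109], [16, 155, 56], [13, 212, 53], [13, 196, 87], [13, 189, 112], [13, 194, 113], [13, 186, 114], [14, 191, 116], [14, 190, 118], [13, 194, 121], [13, 189, 119], [14, 217, 107], [13, 56, 122], [17, 32, 153], [16, 34, 157]]
((269.82415771484375, 161.38967895507812), (125.81391143798828, 12.207686424255371), 85.2363510131836)
((387.5, 157.5), (125.0, 11.0), 90.0)
world rect ((476.41705322265625, 330.9837341308594), (168.54156494140625, 172.30691528320312), 20.746448516845703)
```

```bash
cat >> h.py <<'E'
def tray(c,roi,z=23,lo=(9,150,70),hi=(16,225,190)):
    hsv=cv2.cvtColor(np.ascontiguousarray(c['pixels']),cv2.COLOR_RGB2HSV); m=cv2.inRange(hsv,lo,hi)
    x0,y0,x1,y1=roi; out=[]
    for side in(0,1):
        xs=[];xm=(x0+x1)//2
        for v in range(y0,y1):
            u=np.where(m[v,x0:xm])[0]+x0 if side==0 else np.where(m[v,xm:x1])[0]+xm
            u=u[(u<x0+40) if side==0 else (u>x1-40)]
            if len(u)>=6: xs.append(((u.min()-.5 if side==0 else u.max()+.5),v))
        W=np.array([plane(c,p,z)[:2] for p in xs]); 
        vx,vy,_,_=cv2.fitLine(W.astype(np.float32),cv2.DIST_HUBER,0,.01,.01).ravel()
        d=np.array([vx,vy]); d*=np.sign(d[0]); s=W@d; n=np.array([-d[1],d[0]])
        out.append((np.arctan2(d[1],d[0]),np.median(W@n),s.min(),s.max(),W,len(xs)))
    yaw=(out[0][0]+out[1][0])/2; d=np.array([np.cos(yaw),np.sin(yaw)]);n=np.array([-d[1],d[0]])
    o=[np.median(q[4]@n) for q in out]; s=[((q[4]@d).min(),(q[4]@d).max()) for q in out]
    cen=d*np.mean(s)+n*np.mean(o)
    print('yaws',out[0][0],out[1][0],'width',abs(o[0]-o[1]),'x',s,'n',out[0][5],out[1][5],'cen',cen,'yaw',yaw); return cen,yaw
E
python3 -c "
from h import *
tray(load('w1'),(245,80,410,235))"
```

```text
yaws 0.35771638 0.35901925 width 169.5173357196332 x [(np.float64(479.92219894638805), np.float64(659.6846274883058)), (np.float64(479.8566760001674), np.float64(644.6525865801641))] n 118 116 cen [480.15238655 331.8081718 ] yaw 0.3583678
```

```bash
python3 - <<'E'
from h import *
t,s,w=load('top0'),load('scene0'),load('w1')
hsv=cv2.cvtColor(w['pixels'],cv2.COLOR_RGB2HSV)
def ref(p):
    # centroid of brass: brighter than the rail
    x,y=p; sub=hsv[y-7:y+8,x-5:x+6]; m=((sub[...,0]>=15)&(sub[...,2]>135)&(sub[...,1]>120)).astype(np.uint8); v,u=np.nonzero(m); return (x-5+u.mean(),y-7+v.mean(),len(u))
T=[(206.5,210.7),(226,266.3),(288.7,242.7),(268.6,187.7)];S=[(232.5,162.6),(193.5,198.6),(247.2,225.6),(282.6,181.2)];Wp=[ref(p) for p in[(389,213),(388,102),(265,108),(274,215)]]
print(Wp)
for k,(a,b) in {'ts':((t,T),(s,S)),'tw':((t,T),(w,Wp)),'sw':((s,S),(w,Wp))}.items():
    r=[tri(a[0],a[1][i],b[0],b[1][i][:2]) for i in range(4)]; P=np.array([q[0] for q in r])
    print(k,P.mean(0),'z',P[:,2].round(1),'err',[round(q[1],1) for q in r])
P=np.array([plane(w,p[:2],23) for p in Wp]);print('w plane',P.mean(0),[np.linalg.norm(P[i]-P[(i+1)%4]) for i in range(4)])
P=np.array([plane(t,p[:2],23) for p in T]);print('t plane',P.mean(0))
P=np.array([plane(s,p[:2],23) for p in S]);print('s plane',P.mean(0))
E
```

```text
[(np.float64(387.5), np.float64(211.0), 26), (np.float64(388.7096774193548), np.float64(105.70967741935483), 31), (np.float64(264.5), np.float64(110.5), 32), (np.float64(273.875), np.float64(214.1875), 32)]
ts [475.91675436 329.40359452  11.1104071 ] z [20.6  8.2 -7.5 23.2] err [np.float64(5.5), np.float64(6.2), np.float64(2.9), np.float64(7.8)]
tw [476.15987509 331.2398765   10.55480857] z [ 26.8 -14.8  16.   14.2] err [np.float64(2.8), np.float64(1.6), np.float64(2.8), np.float64(3.1)]
sw [478.08108462 331.4875283    8.28699489] z [14.8  6.3 -3.2 15.3] err [np.float64(5.1), np.float64(7.0), np.float64(8.5), np.float64(8.0)]
w plane [476.81226183 330.93549319  23.        ] [np.float64(140.14208047920886), np.float64(157.87722579144418), np.float64(138.92344590062729), np.float64(156.56716090454978)]
t plane [475.71525714 327.96308166  23.        ]
s plane [472.09744639 318.81614454  23.        ]
```

To row units: -36 mm is -0.576, -3.85 mm is -0.0616, 0.13 rad is 0.0207.

```bash
echo '0 0 0.32 0.0207 1;0 0 0.32 0.0207 1;-0.0616 -0.576 0 0 1;-0.0616 -0.576 0 0 1;-0.0616 -0.576 0 0 1;-0.0616 -0.576 0 0 1;-0.0616 -0.576 0 0 1;-0.0616 -0.576 0 0 1;-0.0616 -0.576 0 0 1;-0.0616 -0.576 0 0 1;-0.0616 -0.576 0 0 1;-0.0616 -0.576 0 0 1;0 0 0 0 1;0 0 0 0 1' > next.json && python3 -m crank next.json
python3 - <<'E'
from h import *
c=snap('wrist','w2'); print(c['eye'],c['rotation']); o=get_obs(); print(o['tool_pos'],o['eef_rot'],o['joint_pos'])
print(proj(c,(540,-31,166)))
E
```

```text
clock: 3.78
tool_pos: [539.9, -28.9, 260.3]
eef_rot: [3.141, -0.0, -3.073]
contact_force: [0.2, 0.1, -0.2]
grip_width: 1.006
grasp_force: 0.0
[465.12507099 -34.20440792 428.27815584] [ 2.87763441e+00 -1.34964079e-03  1.63938988e+00]
[539.91699343 -28.79807515 260.36150691] [ 3.14118721e+00 -2.05774183e-04 -3.07237192e+00] [-0.25990703  0.23025925  0.30216786  1.78132643 -0.07518989  1.1414171
  1.70612977]
[319.94930825 200.35403407]
```

View pics/w2.png

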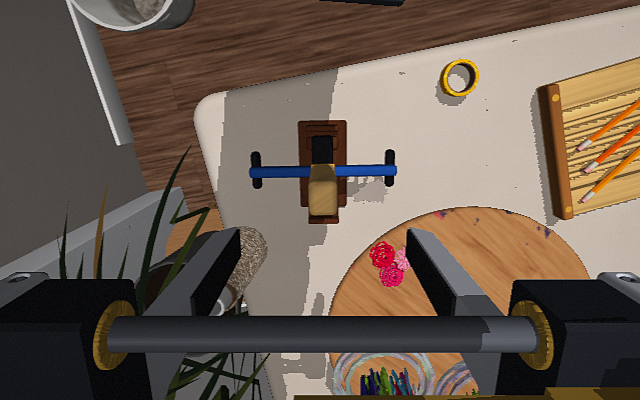

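The wrist view shows the handle centred at u≈323, v 165–216, and the bar from (249,172) to (397,171). I'll measure the bar and the handle sides.

```bash
python3 - <<'E'
from h import *
c,t,s=load('w2'),load('top0'),load('scene0')
b=blobs(c,(100,100,40),(125,255,255),(230,140,420,200),3)
for q in b: print(cv2.boundingRect(q),cv2.fitLine(q,cv2.DIST_HUBER,0,.01,.01).ravel())
a=np.vstack(b); vx,vy,x0,y0=cv2.fitLine(a,cv2.DIST_HUBER,0,.01,.01).ravel(); xl,xr=a[:,0,0].min()-.5,a[:,0,0].max()+.5
f=lambda x:(x,y0+(x-x0)*vy/vx); R,L=f(xl),f(xr); print(R,L)
Lw,e1=tri(c,L,t,(364,202));Rw,e2=tri(c,R,t,(435,195.6)); print('tri bar',Lw,e1,Rw,e2,(Lw+Rw)/2)
for z in(44,50,56):
    A,B=plane(c,L,z),plane(c,R,z); d=A-B; print(z,np.linalg.norm(d),(A+B)/2,'yaw',np.arctan2(-d[0],d[1]))
hsv=cv2.cvtColor(c['pixels'],cv2.COLOR_RGB2HSV)
print([(v,hsv[v,323].tolist()) for v in range(160,226,3)])
for v in(185,195,205,212): 
    m=np.where((hsv[v,295:350,0]>12)&(hsv[v,295:350,1]>70)&(hsv[v,295:350,2]>95))[0]+295; print(v,m.min(),m.max(),len(m))
E
python3 -c "
import cv2;a=cv2.imread('pics/w2.png')[110:235,235:410];cv2.imwrite('pics/w2c.png',cv2.resize(a,None,fx=4,fy=4,interpolation=cv2.INTER_CUBIC))"
```

```text
(335, 164, 62, 13) [ 9.9993908e-01 -1.1035773e-02  3.6506812e+02  1.7034540e+02]
(249, 166, 62, 12) [ 9.9999678e-01 -2.5416885e-03  2.7975015e+02  1.7103270e+02]
(np.float64(248.5), np.float64(171.4174771562971)) (np.float64(396.5), np.float64(169.96041288349085))
tri bar [530.38882091  53.08622537  56.10432687] 0.08953352723542155 [ 545.59350981 -113.60416175   45.87716236] 0.3661660083778153 [537.99116536 -30.25896819  50.99074462]
44 170.27313401527462 [539.21918284 -28.95971324  44.        ] yaw 0.07833289481188246
50 167.61454208501797 [538.06230035 -29.04160227  50.        ] yaw 0.07833289481188284
56 164.95595015476135 [536.90541785 -29.12349131  56.        ] yaw 0.07833289481188253
[(160, [143, 78, 13]), (163, [17, 151, 27]), (166, [19, 138, 74]), (169, [17, 133, 75]), (172, [16, 129, 77]), (175, [19, 140, 69]), (178, [19, 145, 65]), (181, [18, 141, 87]), (184, [18, 133, 132]), (187, [18, 138, 152]), (190, [17, 137, 158]), (193, [18, 137, 162]), (196, [18, 139, 156]), (199, [17, 137, 154]), (202, [18, 136, 158]), (205, [18, 136, 152]), (208, [17, 134, 156]), (211, [18, 139, 152]), (214, [18, 139, 132]), (217, [7, 197, 22]), (220, [9, 196, 43]), (223, [10, 179, 64])]
185 309 336 28
195 309 336 28
205 309 336 28
212 310 335 26
```

View pics/w2c.png

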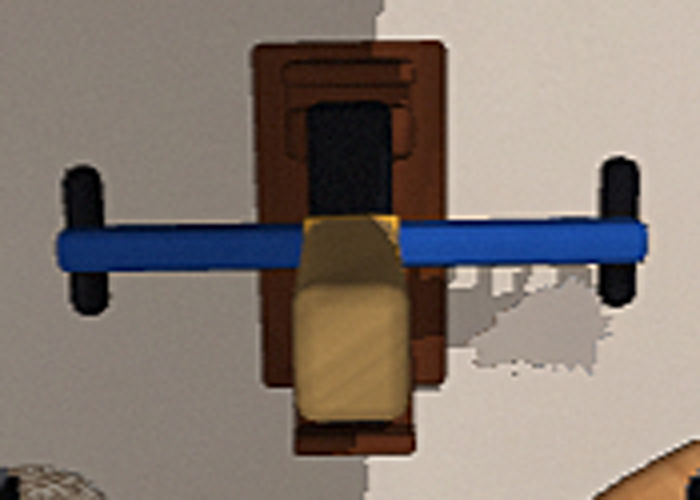

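```bash
python3 - <<'E'
from h import *
c,t,s=load('w2'),load('top0'),load('scene0')
print(tri(c,(322.7,197.7),t,(409.3,193)),tri(c,(322.7,197.7),s,(363.5,220)),plane(c,(322.7,197.7),166))
# stand base plate: crop corners; at low z; yaw+centre from outline at z~? and lips ends
for z in(0,10): print(z,[plane(c,(235+u/4,110+v/4),z).round(1).tolist() for u,v in((252,45),(446,42),(445,385),(265,385))])
print(get_obs()['tool_pos'])
E
```

```text
(array([537.7464571 , -28.98851538, 165.87366102]), np.float64(0.16432156753720734)) (array([540.07792678, -30.19584912, 163.73156702]), np.float64(4.3570183262682765)) [537.64071778 -28.94565982 166.        ]
0 [[487.9, -62.7, 0.0], [482.9, -3.1, 0.0], [593.1, 6.2, 0.0], [597.1, -53.0, 0.0]]
10 [[487.4, -62.1, 10.0], [482.5, -3.8, 10.0], [590.1, 5.2, 10.0], [594.1, -52.6, 10.0]]
[539.91699343 -28.79807515 260.36150691]
```

To row units: 16.8 mm is 0.2688, 2 mm is 0.032, -0.009 rad is -0.0014.

```bash
echo '0.032 0 0.2688 -0.0014 1;0 0 0.2688 0 1;0 0 0.2688 0 1;0 0 0.2688 0 1;0 0 0.2688 0 1;0 0 0.2688 0 1;0 0 0.2688 0 1;0 0 0.2688 0 1;0 0 0 0 1;0 0 0 0 0.2;0 0 0 0 0.1;0 0 0 0 0;0 0 0 0 0;0 0 0 0 0;0 0 0 0 0;0 0 0 0 0' > next.json && python3 -m crank next.json 50
python3 - <<'E'
from h import *
o=get_obs(); print({k:o[k] for k in('clock','tool_pos','eef_rot','contact_force','moment','grip_width','grasp_force')})
E
```

```text
clock: 5.82
tool_pos: [538.0, -30.6, 126.1]
eef_rot: [-3.142, -0.0, -3.065]
contact_force: [0.1, 0.0, 0.5]
grip_width: 0.29
grasp_force: 0.0
{'clock': 5.825, 'tool_pos': array([538.02158407, -30.59538308, 126.0776911 ]), 'eef_rot': array([-3.14152959e+00, -2.92660231e-05, -3.06537247e+00]), 'contact_force': array([0.06871786, 0.04711858, 0.5017725 ]), 'moment': array([ 0.0401872 ,  0.04717778, -0.00648658]), 'grip_width': 0.29023227706483706, 'grasp_force': 0.0}
```

```bash
echo '0 0 0 0 0;0 0 0 0 0;0 0 0 0 0;0 0 0 0 0' > next.json && python3 -m crank next.json 50
```

```text
clock: 6.32
tool_pos: [538.0, -30.6, 126.1]
eef_rot: [-3.142, 0.0, -3.065]
contact_force: [-0.6, 0.2, -2.2]
grip_width: 0.253
grasp_force: 50.0
```

To row units: 36 mm is 0.576, 33 mm is 0.528, -0.1 rad is -0.0159.

```bash
echo '0 0 -0.08 0 0;0 0 -0.24 0 0;0 0 -0.32 0 0;0 0 -0.32 0 0;0 0 -0.24 0 0;0 0 0 -0.0143 0;0 0 0 -0.0159 0;0 0 0 -0.0145 0;0 0.24 0 0 0;0 0.48 0 0 0;0 0.576 0 0 0;0 0.576 0 0 0;0 0.576 0 0 0;0 0.576 0 0 0;0 0.576 0 0 0;0 0.576 0 0 0;0 0.576 0 0 0;0 0.528 0 0 0;0 0.32 0 0 0;0 0.16 0 0 0' > next.json && python3 -m crank next.json
echo '0 0 0 0 0;0 0 0 0 0;0 0 0 0 0' > next.json && python3 -m crank next.json
python3 - <<'E'
from h import *
for n in('wrist','top','scene'): c=snap(n,n+'3')
a=[cv2.imread('pics/wrist3.png'),cv2.imread('pics/top3.png')]
cv2.imwrite('pics/both3.png',np.vstack([cv2.resize(a[0][80:280,150:500],(560,320)),cv2.resize(a[1][150:310,150:430],(490,280)) if 0 else cv2.resize(a[1][160:300,160:405],(560,280))]))
o=get_obs(); print(o['tool_pos'],o['eef_rot'],o['joint_pos'],o['contact_force'],o['moment'])
E
```

```text
clock: 8.82
tool_pos: [411.0, 308.0, 201.3]
eef_rot: [3.142, -0.0, -2.784]
contact_force: [0.0, -0.3, -1.7]
grip_width: 0.252
grasp_force: 50.0
clock: 9.2
tool_pos: [412.5, 306.0, 201.1]
eef_rot: [-3.141, -0.0, -2.786]
contact_force: [-0.4, 0.7, -2.3]
grip_width: 0.254
grasp_force: 50.0
[412.33729794 306.32659003 201.08271483] [-3.14143790e+00  7.54581482e-08 -2.78513919e+00] [-0.71907189  0.23523805  0.02326661  1.90533557 -0.00626596  1.00114083
  1.23418375] [ 0.13084126 -0.10230027 -1.88527673] [ 0.04589469  0.06982225 -0.01057294]
```

View pics/both3.png

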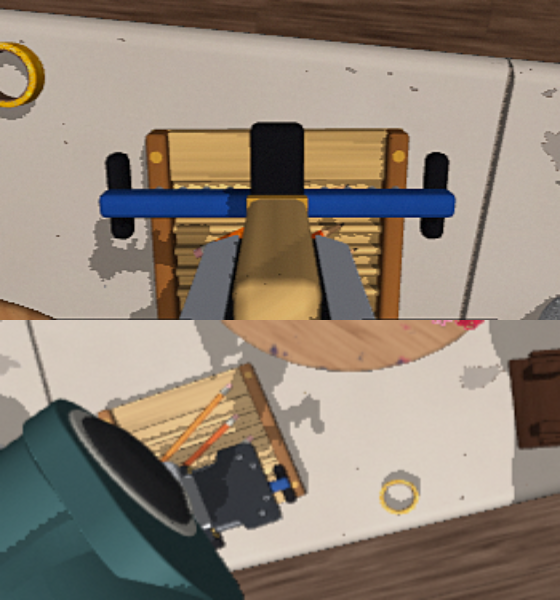

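The wrist view shows the rake held square over the tray, with the bar parallel to the tray front and the rails at u≈242 and 405. The top view confirms the front position. Now I'll check lateral centring.

```bash
python3 - <<'E'
from h import *
c=load('wrist3'); o=get_obs(); z0=o['tool_pos'][2]-56
b=blobs(c,(100,100,40),(125,255,255),(190,180,460,230),3); a=np.vstack(b)
vx,vy,x0,y0=cv2.fitLine(a,cv2.DIST_HUBER,0,.01,.01).ravel(); f=lambda x:(x,y0+(x-x0)*vy/vx)
R,L=f(a[:,0,0].min()-.5),f(a[:,0,0].max()+.5)
for z in(z0-20,z0-25):
    A,B=plane(c,L,z),plane(c,R,z);d=A-B;print(z,np.linalg.norm(d),(A+B)/2,'yaw',np.arctan2(-d[0],d[1]))
hsv=cv2.cvtColor(c['pixels'],cv2.COLOR_RGB2HSV); m=cv2.inRange(hsv,(9,150,60),(16,225,190)); P=[[],[]]
for v in range(164,195):
    u=np.where(m[v,225:270])[0]+225; w=np.where(m[v,385:415])[0]+385
    if len(u)>5:P[0].append((u.min()-.5,v))
    if len(w)>5:P[1].append((w.max()+.5,v))
yaw=.358;n=np.array([-np.sin(yaw),np.cos(yaw)]); cc=np.array([476.5,331])
for k in(0,1):
    W=np.array([plane(c,p,23)[:2] for p in P[k]]); q=np.polyfit(W@[np.cos(yaw),np.sin(yaw)],W@n,1); print(len(W),np.median((W-cc)@n),'dyaw',q[0])
print('rake/TCP in tray',(o['tool_pos'][:2]-cc)@n,(o['tool_pos'][:2]-cc)@[np.cos(yaw),np.sin(yaw)])
v=161.3;print('front edge x',[(plane(c,(u,v),23)[:2]-cc)@[np.cos(yaw),np.sin(yaw)] for u in(250,300,395)])
E
```

```text
125.0827148285737 167.40952364225313 [411.06916988 305.63172409 125.08271483] yaw 0.3479182260759295
120.0827148285737 170.8407029558479 [412.48038549 306.16499931 120.08271483] yaw 0.34791822607592926
30 -85.47681019606942 dyaw -0.009853889921866971
27 83.70109659525228 dyaw 0.011422048672441633
rake/TCP in tray -0.6263812273713683 -68.74036034964541
front edge x [np.float64(-86.6541846824255), np.float64(-86.53154065489134), np.float64(-86.29844253735374)]
```

To row units: 14 mm is 0.224, 8 mm is 0.128.

```bash
echo '0 0 0.128 0 0;0 0 0.224 0 0;0 0 0.224 0 0;0 0 0.224 0 0;0 0 0.224 0 0;0 0 0.112 0 0;0 0 0.032 0 0;0 0 0 0 0;0 0 0 0 0;0 0 0 0 0' > next.json && python3 -m crank next.json; python3 -c "
from station import get_obs;print(get_obs()['contact_force'])"
echo '0 0 0.008 0 0;0 0 0.008 0 0;0 0 0.008 0 0;0 0 0 0 0;0 0 0 0 0' > next.json && python3 -m crank next.json; echo '0 0 0.008 0 0;0 0 0.008 0 0;0 0 0 0 0;0 0 0 0 0' > next.json && python3 -m crank next.json
```

```text
clock: 10.6
tool_pos: [412.3, 306.8, 128.4]
eef_rot: [3.142, 0.0, -2.784]
contact_force: [-0.3, -0.3, -2.5]
grip_width: 0.252
grasp_force: 50.0
[-0.26316164 -0.34581284 -2.48193919]
clock: 11.22
tool_pos: [412.2, 306.7, 126.6]
eef_rot: [-3.142, -0.0, -2.784]
contact_force: [0.1, 0.5, -2.0]
grip_width: 0.253
grasp_force: 50.0
clock: 11.72
tool_pos: [412.1, 306.7, 125.6]
eef_rot: [-3.141, -0.0, -2.784]
contact_force: [-0.3, 0.9, -2.9]
grip_width: 0.253
grasp_force: 50.0
```

To row units: 0.5 mm is 0.008.

```bash
for i in 1; do echo '0 0 0.008 0 0;0 0 0.008 0 0;0 0 0 0 0;0 0 0 0 0' > next.json && python3 -m crank next.json|grep -E "tool_pos|contact"; echo '0 0 0.008 0 0;0 0 0.008 0 0;0 0 0 0 0;0 0 0 0 0' > next.json && python3 -m crank next.json|grep -E "tool_pos|contact"; done
```

```text
tool_pos: [412.2, 306.7, 124.6]
contact_force: [-0.9, 0.1, -2.0]
tool_pos: [412.1, 306.7, 123.5]
contact_force: [-0.5, 0.2, -1.6]
```

To row units: 0.5 mm is 0.008.

```bash
echo '0 0 0.008 0 0;0 0 0.008 0 0;0 0 0 0 0;0 0 0 0 0' > next.json && python3 -m crank next.json|grep -E "tool_pos|contact"
```

```text
tool_pos: [412.2, 306.7, 122.6]
contact_force: [-0.6, -0.1, -3.7]
```

To row units: 0.5 mm is 0.008.

```bash
echo '0 0 0.008 0 0;0 0 0.008 0 0;0 0 0 0 0;0 0 0 0 0' > next.json && python3 -m crank next.json|grep -E "tool_pos|contact"
```

```text
tool_pos: [412.1, 306.7, 121.6]
contact_force: [-0.0, -0.4, -2.4]
```

```bash
echo '0 0 0.008 0 0;0 0 0.008 0 0;0 0 0 0 0;0 0 0 0 0' > next.json && python3 -m crank next.json|grep -E "tool_pos|contact"
```

```text
tool_pos: [412.2, 306.7, 120.6]
contact_force: [-0.9, -0.7, 1.4]
```

To row units: 0.5 mm is 0.008.

```bash
echo '0 0 0.008 0 0;0 0 0.008 0 0;0 0 0 0 0;0 0 0 0 0' > next.json && python3 -m crank next.json|grep -E "tool_pos|contact"
```

```text
tool_pos: [412.2, 306.7, 119.7]
contact_force: [-2.1, -1.5, 4.5]
```

To row units: -3 mm is -0.048, -2 mm is -0.032.

```bash
echo '-0.032 0 0 0 0;-0.048 0 0 0 0;-0.048 0 0 0 0;-0.048 0 0 0 0' > next.json && python3 -m crank next.json|grep -E "clock|tool_pos|contact|rot"
```

```text
clock: 15.22
tool_pos: [422.0, 310.4, 119.4]
eef_rot: [-3.141, -0.001, -2.784]
contact_force: [-5.9, -1.7, 6.0]
```

To row units: -3 mm is -0.048.

```bash
echo '-0.048 0 0 0 0;-0.048 0 0 0 0;-0.048 0 0 0 0;-0.048 0 0 0 0' > next.json && python3 -m crank next.json|grep -E "clock|tool_pos|contact|rot"
```

```text
clock: 15.72
tool_pos: [433.2, 314.7, 119.5]
eef_rot: [-3.141, -0.001, -2.784]
contact_force: [-5.1, -2.0, 6.2]
```

To row units: -3 mm is -0.048, -0.3 mm is -0.0048.

```bash
echo '-0.048 0 -0.0048 0 0;-0.048 0 -0.0032 0 0;-0.048 0 0 0 0;-0.048 0 0 0 0' > next.json && python3 -m crank next.json|grep -E "clock|tool_pos|contact|rot"
```

```text
clock: 16.23
tool_pos: [445.0, 319.0, 120.0]
eef_rot: [-3.142, -0.0, -2.784]
contact_force: [-3.8, -1.1, 3.9]
```

To row units: -3 mm is -0.048.

```bash
echo '-0.048 0 0 0 0;-0.048 0 0 0 0;-0.048 0 0 0 0;-0.048 0 0 0 0' > next.json && python3 -m crank next.json|grep -E "clock|tool_pos|contact|rot"
```

```text
clock: 16.73
tool_pos: [456.4, 323.1, 120.0]
eef_rot: [-3.141, -0.0, -2.784]
contact_force: [-2.0, -1.3, 3.8]
```

To row units: -3 mm is -0.048.

```bash
echo '-0.048 0 0 0 0;-0.048 0 0 0 0;-0.048 0 0 0 0;-0.048 0 0 0 0' > next.json && python3 -m crank next.json|grep -E "clock|tool_pos|contact|rot"
```

```text
clock: 17.23
tool_pos: [467.6, 327.4, 120.1]
eef_rot: [-3.142, 0.0, -2.784]
contact_force: [-3.6, -0.7, 3.9]
```

To row units: -3 mm is -0.048.

```bash
echo '-0.048 0 0 0 0;-0.048 0 0 0 0;-0.048 0 0 0 0;-0.048 0 0 0 0' > next.json && python3 -m crank next.json|grep -E "clock|tool_pos|contact|rot"
```

```text
clock: 17.73
tool_pos: [478.8, 331.6, 120.0]
eef_rot: [-3.142, -0.0, -2.784]
contact_force: [-2.7, -1.1, 3.5]
```

To row units: -3 mm is -0.048.

```bash
echo '-0.048 0 0 0 0;-0.048 0 0 0 0;-0.048 0 0 0 0;-0.048 0 0 0 0' > next.json && python3 -m crank next.json|grep -E "clock|tool_pos|contact|rot"
```

```text
clock: 18.23
tool_pos: [490.1, 335.8, 120.0]
eef_rot: [-3.142, -0.0, -2.784]
contact_force: [-2.8, -1.1, 3.5]
```

To row units: -3 mm is -0.048.

```bash
echo '-0.048 0 0 0 0;-0.048 0 0 0 0;-0.048 0 0 0 0;-0.048 0 0 0 0' > next.json && python3 -m crank next.json|grep -E "clock|tool_pos|contact|rot"
```

```text
clock: 18.73
tool_pos: [501.4, 340.0, 120.1]
eef_rot: [-3.141, 0.0, -2.784]
contact_force: [-3.7, -1.3, 3.7]
```

```bash
echo '-0.048 0 0 0 0;-0.048 0 0 0 0;-0.048 0 0 0 0;-0.048 0 0 0 0' > next.json && python3 -m crank next.json|grep -E "clock|tool_pos|contact|rot"
```

```text
clock: 19.23
tool_pos: [512.6, 344.1, 120.0]
eef_rot: [-3.141, -0.0, -2.784]
contact_force: [-2.1, -2.1, 3.3]
```

To row units: -3 mm is -0.048.

```bash
echo '-0.048 0 0 0 0;-0.048 0 0 0 0;-0.048 0 0 0 0;-0.048 0 0 0 0' > next.json && python3 -m crank next.json|grep -E "clock|tool_pos|contact|rot"
python3 - <<'E'
from h import *
c=snap('wrist','w4'); d=snap('scene','s4')
cv2.imwrite('pics/both4.png',np.vstack([cv2.resize(c['pixels'][60:260,150:500,::-1],(525,300)),cv2.resize(d['pixels'][130:250,150:360,::-1],(525,300))]))
E
```

```text
clock: 19.73
tool_pos: [523.8, 348.4, 120.1]
eef_rot: [-3.142, 0.0, -2.784]
contact_force: [-1.8, -2.0, 3.5]
```

View pics/both4.png

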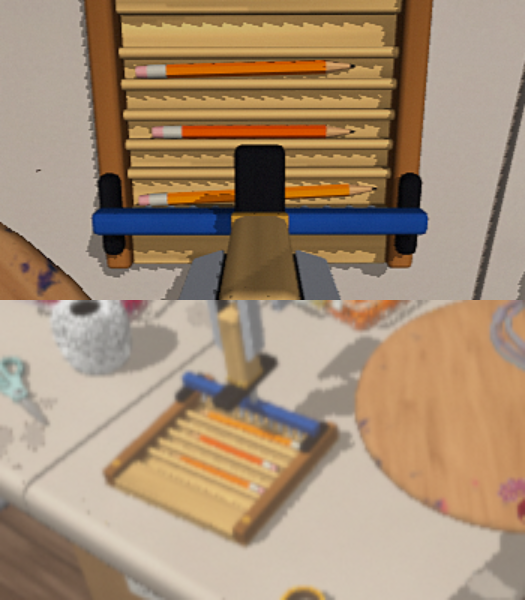

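The first two pencils are level in grooves. The back one, just at the bar, still looks slightly tilted. I'll finish the stroke and lift.

Units first: shifts go in shares of 62.5 mm and turns go in shares of 2 pi rad. So -3 mm is -0.048, -1 mm is -0.016.

```bash
echo '-0.048 0 0 0 0;-0.048 0 0 0 0;-0.016 0 0 0 0;0 0 0 0 0;0 0 0 0 0' > next.json && python3 -m crank next.json|grep -E "clock|tool_pos|contact|rot"; echo '0 0 -0.032 0 0;0 0 -0.16 0 0;0 0 -0.32 0 0;0 0 -0.32 0 0;-0.24 0 -0.288 0 0;-0.48 0 0 0 0;-0.4 0 0 0 0;0 0 0 0 0;0 0 0 0 0' > next.json && python3 -m crank next.json
python3 - <<'E'
from h import *
c=snap('wrist','w5'); d=snap('scene','s5')
cv2.imwrite('pics/both5.png',np.vstack([cv2.resize(c['pixels'][0:200,150:500,::-1],(525,300)),cv2.resize(d['pixels'][130:250,150:360,::-1],(525,300))]))
E
```

```text
clock: 20.45
tool_pos: [530.3, 350.7, 120.1]
eef_rot: [-3.142, 0.0, -2.784]
contact_force: [-1.8, -0.5, 3.3]
clock: 21.58
tool_pos: [595.4, 375.2, 190.8]
eef_rot: [3.142, 0.0, -2.784]
contact_force: [-0.1, -0.5, -2.2]
grip_width: 0.257
grasp_force: 50.0
```

View pics/both5.png

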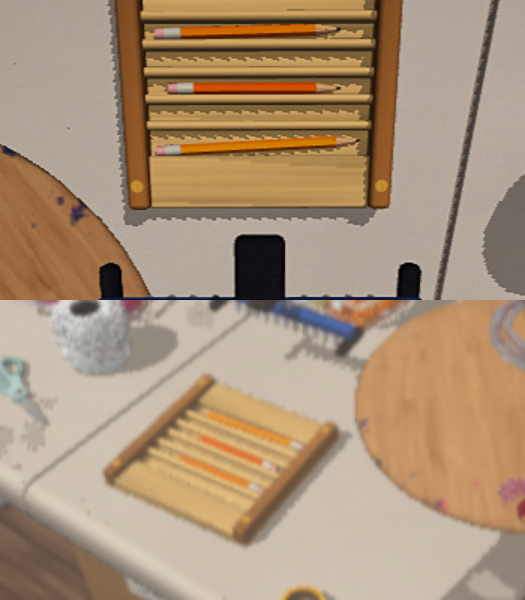

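All three pencils look down in grooves: front, third and back, with slight tilts within the groove play. The back one needs a check with numbers.

```bash
python3 - <<'E'
from h import *
c=load('w5'); yaw=.358; R=np.array([[np.cos(yaw),np.sin(yaw)],[-np.sin(yaw),np.cos(yaw)]]); cc=np.array([476,330.3])
T=lambda uv,z:(R@(plane(c,uv,z)[:2]-cc)).round(1)
f=lambda u,v:(150+u/1.5,v/1.5)
print('screws',T(f(137,187),23),T(f(381,186),23))
print('back edge',T(f(140,209),23),T(f(380,207),23))
for n,b in(('ridge 1-2..',((143,15),(375,12))),('r',((143,44),(375,40))),('r',((146,71),(373,68))),('r',((147,99),(371,97))),('r',((148,126),(370,123))),('apron',((150,157),(368,153)))):
    print(n,T(f(*b[0]),15),T(f(*b[1]),15))
for lo in(((5,140,90),(17,255,255)),):
  hsv=cv2.cvtColor(c['pixels'],cv2.COLOR_RGB2HSV); m=cv2.inRange(hsv,(3,200,120),(17,255,255))
  for b in sorted(cv2.findContours(m[0:115,245:400],cv2.RETR_EXTERNAL,cv2.CHAIN_APPROX_NONE,offset=(245,0))[0],key=cv2.contourArea)[::-1][:5]:
    if cv2.contourArea(b)<150: continue
    q=cv2.minAreaRect(b); vx,vy,x0,y0=cv2.fitLine(b,cv2.DIST_HUBER,0,.01,.01).ravel(); x,y,w,h=cv2.boundingRect(b)
    e=[(u,y0+(u-x0)*vy/vx) for u in(x,x+w)]
    for z in(9.5,18.5): A,B=T(e[0],z),T(e[1],z); print(z,A,B,'ang',np.arctan2((B-A)[0],(B-A)[1]).round(3),'w px',q[1])
E
```

```text
screws [ 72.2 -78.7] [71.7 79. ]
back edge [ 86.3 -77.7] [85.2 79.2]
ridge 1-2.. [-30.  -70.4] [-31.6  70.8]
r [-13.9 -71.4] [-16.   71.8]
r [  1.6 -70.5] [-0.1 71.4]
r [ 18.  -70.8] [16.9 71.2]
r [ 34.3 -71.1] [32.6 71.4]
apron [ 53.5 -70.9] [51.1 71.1]
9.5 [-22.1 -48.1] [-24.6  35.1] ang -0.03 w px (5.698954105377197, 88.16967010498047)
18.5 [-20.1 -46.9] [-22.6  34.2] ang -0.031 w px (5.698954105377197, 88.16967010498047)
9.5 [ 10.3 -41.7] [ 9.5 37. ] ang -0.01 w px (5.0, 81.0)
18.5 [ 11.4 -40.7] [10.6 36.1] ang -0.01 w px (5.0, 81.0)
```

```bash
python3 - <<'E'
from h import *
c=load('w5'); yaw=.358-.0; R=np.array([[np.cos(yaw),np.sin(yaw)],[-np.sin(yaw),np.cos(yaw)]]); cc=np.array([476,330.3])
T=lambda uv,z:(R@(plane(c,uv,z)[:2]-cc)).round(1)
hsv=cv2.cvtColor(c['pixels'],cv2.COLOR_RGB2HSV)
m=((hsv[88:106,:,1]>170)&(hsv[88:106,:,2]>110)&(hsv[88:106,:,0]<22))
E=[];
for u in range(276,376):
    v=np.where(m[:,u])[0]+88
    if len(v)>2: E.append((u,v.min(),v.max()))
E=np.array(E);print(E[::12].tolist(),len(E))
k=np.polyfit(E[:,0],(E[:,1]+E[:,2])/2,1)
for z in(9.5,18.5):
    A,B=[T((u,np.polyval(k,u)),z) for u in(E[0,0],E[-1,0])];print(z,A,B,np.arctan2((B-A)[0],(B-A)[1]))
a=c['pixels'][75:120,245:405,::-1];cv2.imwrite('pics/p3.png',cv2.resize(a,None,fx=5,fy=5,interpolation=cv2.INTER_CUBIC))
E
```

```text
[[276, 96, 101], [288, 95, 100], [300, 95, 100], [312, 94, 99], [324, 93, 98], [336, 93, 98], [348, 92, 97], [360, 91, 96], [372, 91, 96]] 98
9.5 [ 47.6 -46. ] [42.7 49.8] -0.0511036916967902
18.5 [ 47.7 -44.8] [43.  48.5] -0.05033258718360358
```

View pics/p3.png

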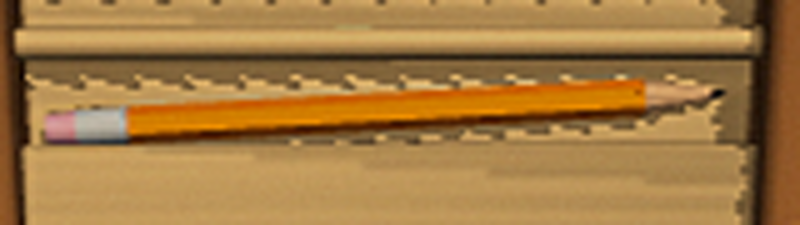

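```bash
python3 - <<'E'
from h import *
w,s=load('w5'),load('s5'); f=lambda u,v:(150+u/1.5,v/1.5)
# full lengths, hand-read from crop
for n,a,b in(('p front',f(155,34),f(340,29)),('p mid',f(168,88),f(340,88)),('p back',(253.8,101),(389.8,93.5))):
    print(n,[(z,np.linalg.norm(plane(w,a,z)-plane(w,b,z)).round(1)) for z in(9.5,18.5)])
hs=cv2.cvtColor(s['pixels'],cv2.COLOR_RGB2HSV); hw=cv2.cvtColor(w['pixels'],cv2.COLOR_RGB2HSV)
def segs(h,roi):
    x0,y0,x1,y1=roi; m=cv2.inRange(h[y0:y1,x0:x1],(3,170,105),(17,255,255)); r=[]
    for b in cv2.findContours(m,cv2.RETR_EXTERNAL,cv2.CHAIN_APPROX_NONE,offset=(x0,y0))[0]:
        if cv2.contourArea(b)<30: continue
        vx,vy,a,c=cv2.fitLine(b,cv2.DIST_HUBER,0,.01,.01).ravel(); x,y,ww,hh=cv2.boundingRect(b)
        if ww<20 or ww>120: continue
        r.append((c,[(u,c+(u-a)*vy/vx) for u in(x-.5,x+ww-.5)]))
    return sorted(r,key=lambda q:q[0])
S=segs(hs,(215,155,285,215)); W=segs(hw,(246,5,392,110)); print(len(S),len(W)); print([np.round(q[1],1).tolist() for q in S],[np.round(q[1],1).tolist() for q in W])
for q,p in zip(W,S[::-1]):   # wrist: far is down; scene: far is up
    # scene left end = tip(+y), right = eraser ; wrist left=eraser
    print([ (tri(w,q[1][i],s,p[1][1-i])[0].round(1).tolist(),tri(w,q[1][i],s,p[1][1-i])[1].round(1)) for i in(0,1)])
# apron reference: back screws in scene
E
```

```text
p front [(9.5, np.float64(115.5)), (18.5, np.float64(112.5))]
p mid [(9.5, np.float64(110.2)), (18.5, np.float64(107.4))]
p back [(9.5, np.float64(134.7)), (18.5, np.float64(131.2))]
1 3
[[[233.5, 175.5], [265.5, 186.8]]] [[[269.5, 20.0], [360.5, 18.0]], [[278.5, 57.1], [360.5, 58.0]], [[269.5, 97.6], [373.5, 90.9]]]
[([496.9, 273.2, 51.3], np.float64(43.8)), ([464.3, 346.5, 61.9], np.float64(26.2))]
```

```bash
python3 - <<'E'
from h import *
w,s=load('w5'),load('s5'); f=lambda u,v:(150+u/1.5,v/1.5)
E={'front':(f(155,34),f(340,29)),'mid':(f(168,88),f(340,88)),'back':((253.8,101),(389.8,93.5))}
a=cv2.resize(s['pixels'][150:230,190:310,::-1],None,fx=6,fy=6,interpolation=cv2.INTER_CUBIC)
off=np.zeros(2)
for n,(e,t) in E.items():
    for p in(e,t):
        q=[proj(s,plane(w,p,z)) for z in(9.5,18.5)]; print(n,np.round(q,1).tolist())
    A,B=[[proj(s,plane(w,p,z)) for p in(e,t)] for z in(9.5,18.5)]
    for (L,col) in((A,(0,255,0)),(B,(255,0,0))):
        for p in L: cv2.circle(a,tuple(int(x) for x in ((p-[190,150]+.5)*6)),4,col,1)
cv2.imwrite('pics/chk.png',a)
print([w['pixels'][v,394].tolist() for v in range(74,112,2)])
E
```

```text
front [[254.9, 205.3], [254.4, 202.1]]
front [[217.2, 190.3], [217.5, 187.5]]
mid [[259.9, 196.4], [259.3, 193.4]]
mid [[225.1, 182.0], [225.2, 179.4]]
back [[271.7, 188.2], [270.9, 185.4]]
back [[228.3, 173.0], [228.3, 170.6]]
[[134, 103, 60], [124, 97, 56], [118, 92, 55], [80, 60, 34], [222, 189, 114], [125, 94, 56], [36, 25, 15], [140, 109, 65], [145, 113, 65], [120, 90, 49], [116, 88, 51], [115, 87, 49], [99, 74, 42], [95, 70, 38], [81, 58, 33], [103, 81, 47], [130, 100, 60], [107, 82, 49], [142, 107, 62]]
```

View pics/chk.png

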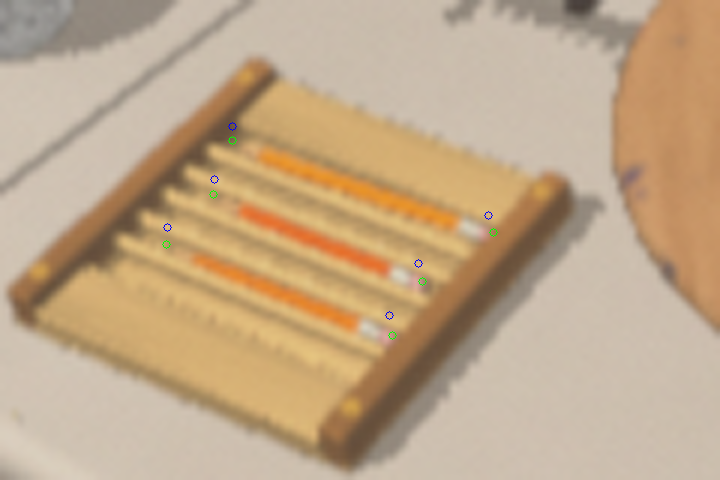

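All three pencils match the z=9.5 projections (green circles on the eraser ends at (392,335), (422,281) and (493,232)), so they are on the groove floors. Now I'll return the rake.

To row units: -35 mm is -0.56, -30 mm is -0.48, 0.12 rad is 0.0191.

```bash
echo '0.24 0 -0.08 0 0;0.48 0 -0.08 0 0;0.4 0 -0.032 0.008 0;0 0 0 0.0191 0;0 0 0 0.0177 0;0.0272 -0.48 0 0 0;0.0272 -0.56 0 0 0;0.0272 -0.56 0 0 0;0.0272 -0.56 0 0 0;0.0272 -0.56 0 0 0;0.0272 -0.56 0 0 0;0.0272 -0.56 0 0 0;0.0272 -0.56 0 0 0;0.0288 -0.56 0 0 0;0.0288 -0.48 0 0 0;0.0288 -0.4 0 0 0;0.0272 -0.2496 0 0 0;0 0 0 0 0;0 0 0 0 0;0 0 0 0 0' > next.json && python3 -m crank next.json
python3 - <<'E'
from h import *
o=get_obs();p=o['tool_pos'];y=o['eef_rot'][2];d=np.array([538.0,-30.2])-p[:2];print(p,y,'turn',y+3.0654,'dtx,dty',np.cos(y)*d[0]+np.sin(y)*d[1],np.sin(y)*d[0]-np.cos(y)*d[1])
E
```

```text
clock: 24.18
tool_pos: [538.6, -29.3, 202.1]
eef_rot: [3.141, -0.0, -3.064]
contact_force: [0.3, 0.9, -2.2]
grip_width: 0.249
grasp_force: 50.0
[538.55040245 -29.28699483 202.05908601] -3.064041634661834 turn 0.0013583653381656902 dtx,dty 0.6194817029140407 -0.8676195650559607
```

```bash
python3 - <<'E'
from h import *
c=snap('wrist','w6')
for n in('wrist3','w6'):
    c=load(n); hsv=cv2.cvtColor(c['pixels'],cv2.COLOR_RGB2HSV); m=cv2.inRange(hsv,(100,120,40),(125,255,255))[185:230,195:450]
    v,u=np.nonzero(m); l=u<70;r=u>180; print(n,u.min()+195,u.max()+195,v[l].mean()+185,v[r].mean()+185,len(u))
E
```

```text
wrist3 212 433 206.59891304347826 206.54280155642024 3223
w6 212 434 206.58957654723127 206.5470417070805 3271
```

To row units: 14 mm is 0.224, 8 mm is 0.128.

```bash
echo '0.0096 -0.0144 0.128 0 0;0 0 0.224 0 0;0 0 0.224 0 0;0 0 0.224 0 0;0 0 0.224 0 0;0 0 0.128 0 0;0 0 0.04 0 0;0 0 0.0128 0 0;0 0 0.008 0 0;0 0 0 0 0;0 0 0 0 0' > next.json && python3 -m crank next.json
```

```text
clock: 25.6
tool_pos: [538.1, -31.2, 126.5]
eef_rot: [-3.142, 0.0, -3.065]
contact_force: [0.2, -0.3, -1.8]
grip_width: 0.252
grasp_force: 50.0
```

To row units: 0.8 mm is 0.0128, 0.3 mm is 0.0048.

```bash
echo '0 0.0128 0 0 0;0 0 0.0048 0 0;0 0 0.0032 0 0;0 0 0 0 0;0 0 0 0 0' > next.json && python3 -m crank next.json; echo '0 0 0 0 0.4;0 0 0 0 0.6;0 0 0 0 0.8;0 0 0 0 1;0 0 0 0 1;0 0 0 0 1;0 0 0 0 1;0 0 -0.08 0 1;0 0 -0.32 0 1;0 0 -0.448 0 1;0 0 -0.448 0 1;0 0 -0.448 0 1;0 0 -0.4 0 1;0 0 0 0 1;0 0 0 0 1' > next.json && python3 -m crank next.json
python3 - <<'E'
from h import *
c=snap('wrist','w7');t=snap('top','t7'); o=get_obs();print(o['tool_pos'],o['eef_rot'][2])
for n in('w2','w7'):
    c=load(n);b=blobs(c,(100,100,40),(125,255,255),(230,140,420,200),3); a=np.vstack(b)
    vx,vy,x0,y0=cv2.fitLine(a,cv2.DIST_HUBER,0,.01,.01).ravel();f=lambda x:(x,y0+(x-x0)*vy/vx)
    A,B=plane(c,f(a[:,0,0].max()+.5),50),plane(c,f(a[:,0,0].min()-.5),50);d=A-B;print(n,(A+B)/2,np.linalg.norm(d),np.arctan2(-d[0],d[1]))
cv2.imwrite('pics/end.png',np.vstack([cv2.resize(load('w7')['pixels'][110:235,235:410,::-1],(560,400)),load('t7')['pixels'][160:300:1,180:460,::-1].repeat(2,1)]))
E
```

```text
clock: 26.22
tool_pos: [538.0, -30.4, 126.0]
eef_rot: [3.142, 0.0, -3.065]
contact_force: [-2.7, 1.0, 6.3]
grip_width: 0.249
grasp_force: 50.0
clock: 28.1
tool_pos: [537.6, -30.5, 259.3]
eef_rot: [-3.142, -0.001, -3.065]
contact_force: [-0.1, 0.6, 0.3]
grip_width: 0.999
grasp_force: 0.0
[537.52284475 -30.44961509 258.95757244] -3.0654073994632904
w2 [538.06230035 -29.04160227  50.        ] 167.61454208501797 0.07833289481188284
w7 [538.18632652 -30.4093903   50.        ] 167.44489090503782 0.07632426040851302
```

View pics/end.png

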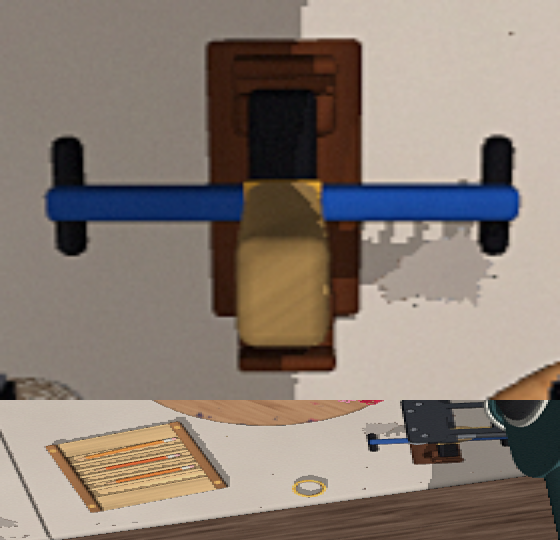

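The rake hangs back on its stand, within about 1.4 mm of where it started. The pencils are in their grooves and the gripper is clear of everything, so I'm handing in.

```bash
python3 -c "
from station import sign_off;print(sign_off())"
```

```text
the job is handed in; nothing more can be done
None
```

I've handed the job in: I combed the tray front to back at about 6–8 N vertical force, all three pencils measured as down in grooves, and the rake hangs back on its stand about 1.4 mm from where it started, at 28 s of the 61 s allowed; no verdict was returned.

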